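# Release a ratchet bench clamp and push its jaw back

### The arm

A 7-joint arm with a two-finger parallel gripper is mounted at the origin on the work surface. World frame = base frame: x ahead of the robot, y to its left, z up, the work surface at z = 0. Lengths are in m, angles in rad, forces in N, time in s.
With the tool pointing down it reaches from about 0.4 to 0.875 m from the base axis. Payload 19.3 kg.
Tool frame: the origin (TCP) lies where the fingers leave the gripper's body, on its centre line; the fingertips stand bot.tip_reach ahead of it and the grasp point (between the pads) lies 54 mm ahead of it (bot.tip_reach is the distance from the TCP to the fingertips, in m); z points along the fingers, y is the line along which they close (so a half turn about z gives the same grasp; the last joint's range is limited). The gripper opens to 85 mm and grips with 20 to 120 N. Pads are 22 mm wide; open, the fingers measure 114 mm over their backs; the gripper's body (76 mm by 85 mm) begins 54 mm behind the grasp point. The pads swing forward as they close: fully open they stand 13 mm farther back than shut.
Start: joints at [1.132, 0.521, -0.036, 1.599, 0.021, 1.021, -0.113], TCP at [0.225, -0.583, 0.304] pointing down, gripper open.
Joint ranges: [-2.91, 2.91], [-0.3, 2.13], [-1.5, 1.42], [0.17, 2.43], [-1.26, 4.41], [0.16, 1.93], [-2.52, 2.52]. Speed limits (rad/s): [1.89, 1.89, 2.39, 2.39, 3.01, 3.01, 3.01].

### API

Orientations are given as [roll, pitch, yaw] about the fixed x, y, z axes, in that order (R = Rz(yaw) Ry(pitch) Rx(roll)).
In Python, from workcell import bot gives the robot as it stands. The module is installed in compiled form; this text tells all that it offers.
- The arm moves only by the shell command python3 -m jog 'ROWS' [FORCE]. ROWS is JSON, a list that holds one entry, the list of rows, each a list of 7 numbers: the shift along the tool's x, y, z in mm, then the turn, a rotation vector about the tool's x, y, z in rad, then the opening, from 0 (shut) to 1 (fully open). In form: [[[tx, ty, tz, wx, wy, wz, fingers], ...]]. A call has 1 to 5 rows; each row shifts and turns the commanded pose from where the row before left it, along the tool's axes as they then stand; what a row does not reach is not made up. A row lasts 1/10 s, in which the tool goes at most 50 mm and 8.59 degrees, less where a joint would pass 70% of its speed; a pose out of reach is approached as far as the arm can. A call is refused whole if a number of a shift passes 50 or a number of a turn 0.15, either way. A call with a gripper value outside its range is refused whole. The fingers move at their own pace and stop on an object; FORCE is the grip in N (left out, the last holds). Time passes only in rows, so rows that do not move let the fingers close. It gives the time, the measured TCP pose, the force, the opening and the grip force at its end, in the units of the state.
- bot.observe(): the state, without advancing time (a new reading comes with each control period).
- bot.grab_frame(name): name is "scene" or "side" or "wrist"; returns a dict with "img" (384x512x3 uint8, red, green, blue), "intrinsics" (3x3 intrinsics, pixels), "k1" (the pictures are not rectified: a ray, as slopes to the right and down, at radius r is drawn at 1 + k1 r^2 times it, then the intrinsics apply), "R" (3x3) and "t" (3): a world point X has camera coordinates R X + t; the wrist camera has in their place "tool_from_camera" (4x4, takes a point from camera to tool coordinates, whose origin is the TCP and whose axes are the flange's). Camera axes: x right, y down, z forward; pixel columns grow to the right and rows downward; lengths in m; the calibration is good to about 2 mm. A picture is of the moment at which its call begins: read the wrist's pose just before it. There is no depth.
- bot.job_done(): hands the job in; it is judged then, once.
Trained networks look in a picture, given as the dict that the camera call returned (one of the last four; its "shot" number tells which), for a name from the list of things; names that differ only in an ending like _2 or _b are one class to them, and where a whole thing is asked for, a point or a joint stands for the part that bears it (a point fixed in the world has none). Each returns a list of dicts, best first, with "conf" (0 to 1); they miss things now and then, are a little off and sometimes report something else, mostly with a low value. They report only what shows in the picture. A call takes as long as a camera call. They do not tell look-alikes from the thing itself.
- bot.trace(query, picture): "region" (384x512 bool, what is visible of it).
- bot.spot_point(query, picture): "xyz" ([x, y, z] in m, in world coordinates, good to about 4 mm: a listed point, or the origin of a listed thing).
The state is a dict: "clock": time; "qpos": joint angles; "qd": joint speeds; "joint_efforts": joint torques, N m; "position": TCP position; "tool_rot": TCP orientation; "force": force on the tool from outside, world axes, zero at the start; "moment": the same for the moment, N m; "grip_width": finger opening in m; "finger_force": force on a finger pad.
Only numpy, scipy, OpenCV 4.12 (cv2) and the standard library are available. Lean on these libraries where they do the work, as an engineer would, in place of code of your own. Each camera call takes 0.05 s, during which the arm holds its last target. There are 200 camera calls.

### The job

The finned heat sink in one of the two bench clamps is finished and must be freed. With a fingertip press down the release paddle on that clamp's sliding jaw, push the jaw with the paddle held down all the way back along its bed to the end stop, then let the paddle spring up and draw clear. Leave the heat sink lying where it is, the other clamp shut on its round transformer can, and everything else on the bench where it stands.

Things in the scene. Friction and masses are not known exactly. Their poses are not given: they have to be found in the camera images.
- sink_clamp: Clamp with the heat sink: low bench clamp bolted down: aluminium bed 380 long, 64 wide, upper face 22 above the table, toothed rack along its middle. Origin: on the table under the middle of the bed. Its x axis runs along the bed from the end stop (-x end, towards the robot) to the fixed jaw (face at x = +165); y is across; z up. Both clamps are of one make; either may be the left one.
- sink_jaw (a joint): Slide of the sliding jaw (60 wide) on the heat sink's clamp, in m: 0 = closed on the heat sink (jaw face at clamp x = +35), grows as it goes back along the clamp's -x; 0.090 = against its end stop. Friction about 3 N. The ratchet (9 mm teeth) lets it close but blocks it from going back, after 1 mm of play, unless the release is held down.
- sink_release (a joint): Release rocker on that jaw, in rad: 0 = up (sprung, pawl in the teeth), 0.25 = paddle fully down. The pawl is out of the teeth from about 0.12 on; it springs up when let go. 3 N at the middle of the paddle starts it, 6 N holds it fully down.
- sink_release_pad (a point): Middle of the top of the release paddle, a dark steel plate 40 long (clamp x), 36 wide, in the open space between horn and jaw plate, which is 62 long, free at the sides (jaw plate top: 60.5 above the table). Paddle up: tilted 14 degrees, rising to +x, this point 64 above the table, 19 in front (+x) of the horn's face. Fully down: level, 56 above the table, this point 29 in front of that face.
- sink_jaw_horn (a point): Middle of the front (+x) face of the push horn, the upright block at the tail of the sliding jaw: 50 wide, 15 thick, top 88 above the table; this point is 75 above the table and 80 behind (-x of) the jaw's face. A finger standing on the paddle pushes the jaw back against this face.
- heat_sink: Loose aluminium heat sink with nine lengthwise fins, 129 x 84 x 36, about 0.7 kg, lying fins up on the bed between the two jaws of its clamp, its top 58 above the table. Origin: centre of its underside.
- can_clamp: Clamp with the round transformer can, to be left alone: low bench clamp bolted down: aluminium bed 380 long, 64 wide, upper face 22 above the table, toothed rack along its middle. Origin: on the table under the middle of the bed. Its x axis runs along the bed from the end stop (-x end, towards the robot) to the fixed jaw (face at x = +165); y is across; z up. 
- can_jaw (a joint): Sliding jaw of the can's clamp, in m: 0 = closed on the can (jaw face at clamp x = +53), grows as it opens, up to 0.108.
- can_release (a joint): Release of the can's clamp, in rad: 0 = up, 0.25 = pressed.
- transformer_can: Loose round aluminium transformer can, 111 across, 46 high, held between the jaws of the other clamp. Origin: centre of its underside.
- capacitor_a: Bystander: black can capacitor, 35 across, 50 high, standing close beside the near half of the heat sink's clamp. Origin: centre of its underside.
- capacitor_b: Bystander: the same kind of capacitor, standing close beside the near half of the can's clamp.
- toroid: Bystander: loose toroidal transformer lying flat, copper winding, 100 across, 42 high. Origin: centre of its underside.
- nut_driver: Bystander: screwdriver 200 long with a red handle, lying to the right of the clamps, roughly along the robot's x axis.
- binding_post: Bystander: brass terminal post, 20 across, 38 high, standing between the two clamps. Origin: centre of its underside.
- spool: Bystander: spool of copper wire with black flanges, 56 across, 50 high, standing. Origin: centre of its underside.
Mind the look-alikes: they are no part of the job. Leave any green look-alike of the heat_sink alone.

How it is judged:
By the outcome, as a careful person would: the job done as asked, in the order asked, and still so for the second after the job is handed in, with the robot touching nothing.
It also fails if it takes over 32 s, if anything falls off the work surface, if the arm or the gripper's body presses on something with over 40 N, if the wrist force passes 120 N, or if a joint passes its speed limit or range.

## Working session

There is one attempt and no reset: what is moved stays moved. The work goes in short steps, Python scripts to look and compute and a shell command to move; the robot and the scene stay as the last step left them, time stands still between calls to the robot, and variables do not carry over. Pictures are saved under pics/ and viewed, at most 10 in all, crops included, and the job is handed in when it is done.

```bash
mkdir -p pics; python3 - <<'E'
from workcell import bot
import cv2,numpy as np
s=bot.observe(); print({k:np.round(v,3).tolist() for k,v in s.items()}, bot.tip_reach)
out=[]
for n in ["scene","side"]:
    p=bot.grab_frame(n); out.append(p["img"])
    for q in ["sink_clamp","can_clamp","heat_sink","sink_release_pad","sink_jaw_horn","transformer_can","capacitor_a","binding_post","spool","toroid"]:
        try: print(n,q,[(np.round(d["xyz"],3).tolist(),round(d["conf"],2)) for d in bot.spot_point(q,p)][:3])
        except Exception as e: print(n,q,e)
for n,i in zip("ab",out): cv2.imwrite(f"pics/{n}.png",i[...,::-1])
E
```

```text
{'clock': 0.0, 'qpos': [1.132, 0.522, -0.036, 1.6, 0.021, 1.021, -0.113], 'qd': [-0.001, 0.0, -0.001, -0.001, -0.0, -0.0, 0.001], 'joint_efforts': [-0.001, -92.71, 1.98, -36.994, 0.018, 0.008, -0.0], 'position': [0.225, -0.583, 0.303], 'tool_rot': [-3.14, 0.0, 0.369], 'force': [0.232, -0.158, 0.356], 'moment': [0.033, 0.007, -0.031], 'finger_force': 0.0, 'grip_width': 0.085} 0.0726
scene sink_clamp [([0.606, 0.178, 0.0], 0.68)]
scene can_clamp [([0.594, -0.157, 0.001], 0.72)]
scene heat_sink [([0.707, 0.171, 0.021], 0.83), ([0.248, 0.281, -0.001], 0.77), ([0.46, 0.007, -0.0], 0.63)]
scene sink_release_pad []
scene sink_jaw_horn [([0.563, 0.182, 0.079], 0.68)]
scene transformer_can [([0.701, -0.167, 0.021], 0.73)]
scene capacitor_a [([0.538, 0.255, 0.0], 0.63), ([0.51, -0.218, 0.002], 0.57)]
scene binding_post [([0.677, 0.008, -0.0], 0.62)]
scene spool [([0.594, 0.352, 0.0], 0.81)]
scene toroid [([0.429, 0.381, 0.001], 0.87)]
side sink_clamp [([0.609, 0.178, 0.002], 0.89)]
side can_clamp [([0.596, -0.161, -0.001], 0.83)]
side heat_sink [([0.456, 0.012, 0.001], 0.82), ([0.243, 0.279, 0.002], 0.7), ([0.709, 0.167, 0.023], 0.57)]
side sink_release_pad [([0.584, 0.183, 0.062], 0.51)]
side sink_jaw_horn [([0.57, 0.178, 0.071], 0.92)]
side transformer_can [([0.593, 0.353, 0.0], 0.74), ([0.703, -0.169, 0.026], 0.65), ([0.608, 0.18, 0.001], 0.43)]
side capacitor_a [([0.536, 0.252, 0.003], 0.69), ([0.513, -0.217, -0.001], 0.56)]
side binding_post [([0.674, 0.006, -0.001], 0.4)]
side spool [([0.594, 0.35, -0.0], 0.95)]
side toroid [([0.431, 0.38, -0.003], 0.97)]
```

View pics/a.png

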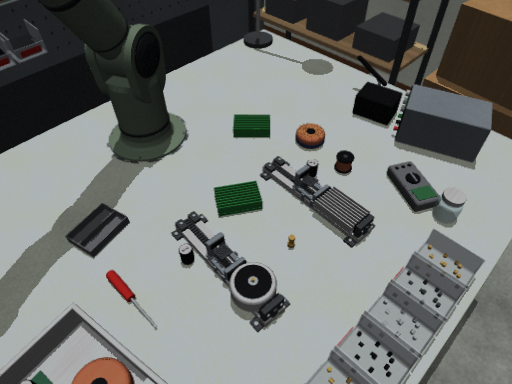

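View pics/b.png

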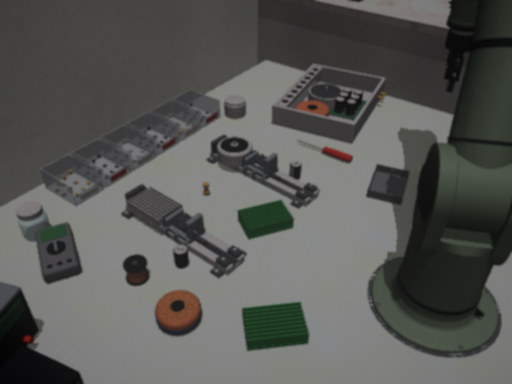

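The sink clamp is the right-hand one in the scene view, with its horn near pixel (300,175) and its sink near (343,212). The can clamp is at lower left. The grey-finned sink sits at world (0.708, 0.170), which gives a clamp yaw of about -0.08. The horn is at about (0.567, 0.180) and the pad at about (0.585, 0.179). All of these match the given sizes.

I'll go above the paddle with the fingers shut.

```bash
python3 -m jog '[[[20,-20,0,0,0,0.149,0],[35,-35,0,0,0,0.149,0],[35,-35,0,0,0,0.149,0],[20,-45,0,0,0,0,0],[20,-45,0,0,0,0,0]]]'; python3 -m jog '[[[20,-45,0,0,0,0,0],[20,-45,0,0,0,0,0],[20,-45,0,0,0,0,0],[20,-45,0,0,0,0,0],[20,-45,0,0,0,0,0]]]'
```

```text
clock: 1.6
position: [0.341, -0.3913, 0.3039]
tool_rot: [3.141, -0.0, -0.07]
force: [1.7, -0.4, -0.4]
grip_width: 0.0121
finger_force: 0.0
clock: 2.1
position: [0.4562, -0.1738, 0.3042]
tool_rot: [3.141, -0.001, -0.07]
force: [0.8, -1.4, 0.2]
grip_width: 0.0002
finger_force: 0.0
```

```bash
python3 -m jog '[[[16,-45,0,0,0,0,0],[16,-45,0,0,0,0,0],[16,-45,0,0,0,0,0],[16,-45,10,0,0,0,0],[16,-45,20,0,0,0,0]]]'; python3 -m jog '[[[16,-45,20,0,0,0,0],[8,-30,20,0,0,0,0],[0,0,10,0,0,0,0],[0,0,0,0,0,0,0],[0,0,0,0,0,0,0]]]'
cat > look.py <<'E'
from workcell import bot
import cv2,numpy as np,sys
from scipy.spatial.transform import Rotation as R
s=bot.observe(); print(np.round(s["position"],4),np.round(s["tool_rot"],3),np.round(s["force"],1),s["clock"])
yaw=-0.078
for n in ["wrist","scene","side"]:
    p=bot.grab_frame(n); cv2.imwrite(f"pics/{sys.argv[1]}_{n}.png",p["img"][...,::-1])
    for q in ["sink_release_pad","sink_jaw_horn","heat_sink","sink_clamp"]:
        print(n,q,[(np.round(d["xyz"],4).tolist(),round(d["conf"],2)) for d in bot.spot_point(q,p)][:2])
E
python3 look.py c
```

```text
clock: 2.6
position: [0.5515, 0.0438, 0.2754]
tool_rot: [-3.141, -0.003, -0.07]
force: [1.8, -0.6, 1.4]
grip_width: -0.0002
finger_force: 0.0
clock: 3.1
position: [0.5789, 0.1124, 0.2256]
tool_rot: [3.141, 0.0, -0.071]
force: [0.3, 0.7, 1.1]
grip_width: 0.0004
finger_force: 0.0
[0.5789 0.1124 0.2256] [ 3.141  0.    -0.071] [0.3 0.7 1.1] 3.1
wrist sink_release_pad [([0.5851, 0.1811, 0.062], 0.85)]
wrist sink_jaw_horn [([0.5664, 0.1802, 0.0746], 0.74), ([0.5393, 0.2573, -0.0006], 0.65)]
wrist heat_sink [([0.714, 0.172, 0.0237], 0.77), ([0.4572, 0.0121, 0.0001], 0.63)]
wrist sink_clamp [([0.61, 0.1779, 0.0008], 0.83)]
scene sink_release_pad [([0.5868, 0.1788, 0.0617], 0.7)]
scene sink_jaw_horn [([0.5658, 0.1823, 0.0765], 0.77)]
scene heat_sink [([0.458, 0.0091, -0.001], 0.92), ([0.7087, 0.1719, 0.0223], 0.65)]
scene sink_clamp [([0.607, 0.1747, 0.0008], 0.93), ([0.5374, 0.2529, -0.002], 0.21)]
side sink_release_pad [([0.5847, 0.1815, 0.0623], 0.55), ([0.4303, 0.3777, 0.0008], 0.25)]
side sink_jaw_horn [([0.5684, 0.1809, 0.0725], 0.81)]
side heat_sink [([0.2448, 0.2783, 0.0001], 0.95), ([0.4596, 0.0117, -0.0021], 0.66)]
side sink_clamp [([0.6104, 0.1791, 0.0004], 0.73)]
```

View pics/c_wrist.png

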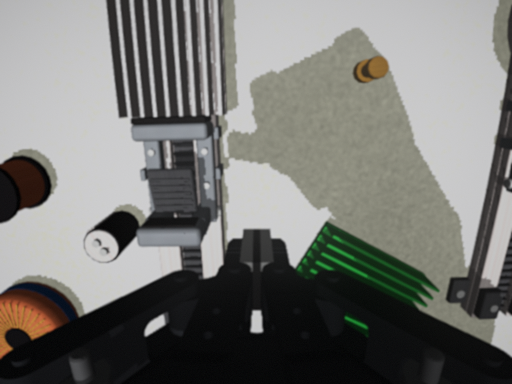

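The wrist view shows the paddle at about pixel (172,190), clear between the horn (170,232) and the jaw plate (170,130). The sink is ahead of it, and the capacitor is off to the side at (112,237). I'll move over the paddle, then down to just above it.

```bash
python3 -m jog '[[[3,-34,10,0,0,0,0],[0,-34,15,0,0,0,0],[0,0,25,0,0,0,0],[0,0,20,0,0,0,0],[0,0,0,0,0,0,0]]]'; python3 look.py d
```

```text
clock: 4.35
position: [0.5855, 0.1808, 0.1529]
tool_rot: [3.14, 0.004, -0.069]
force: [-0.3, -0.2, -0.1]
grip_width: 0.0003
finger_force: 0.0
[0.5855 0.1808 0.1529] [ 3.14   0.004 -0.069] [-0.3 -0.2 -0.1] 4.35
wrist sink_release_pad [([0.5868, 0.1818, 0.0641], 0.59)]
wrist sink_jaw_horn []
wrist heat_sink [([0.7164, 0.1699, 0.022], 0.9), ([0.4569, 0.0102, -0.0022], 0.65)]
wrist sink_clamp [([0.6109, 0.1791, 0.0008], 0.84)]
scene sink_release_pad []
scene sink_jaw_horn [([0.5622, 0.1803, 0.0783], 0.59)]
scene heat_sink [([0.247, 0.2833, -0.0027], 0.77), ([0.4561, 0.0094, 0.001], 0.7)]
scene sink_clamp [([0.6069, 0.1764, -0.0015], 0.98)]
side sink_release_pad [([0.5842, 0.1807, 0.0638], 0.46), ([0.5659, 0.1814, 0.0734], 0.37)]
side sink_jaw_horn [([0.5717, 0.1796, 0.0745], 0.76)]
side heat_sink [([0.2436, 0.2787, -0.0002], 0.86), ([0.7128, 0.169, 0.0235], 0.67)]
side sink_clamp [([0.6076, 0.1788, 0.0008], 0.69)]
```

View pics/d_wrist.png

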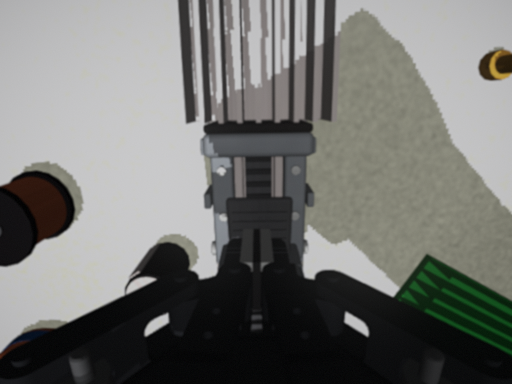

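The finger (256,250) is centred over the paddle (258,215) and free of the horn. I'll lower it and watch the force.

```bash
python3 -m jog '[[[1,0,6,0,0,0,0],[1,0,5,0,0,0,0],[0,0,3,0,0,0,0],[0,0,0,0,0,0,0]]]'; python3 -m jog '[[[0,0,3,0,0,0,0],[0,0,2,0,0,0,0],[0,0,0,0,0,0,0]]]';  python3 -m jog '[[[0,0,2,0,0,0,0],[0,0,2,0,0,0,0],[0,0,0,0,0,0,0]]]'
```

```text
clock: 5.5
position: [0.5884, 0.1808, 0.1405]
tool_rot: [3.141, 0.001, -0.07]
force: [-0.3, -0.1, 0.6]
grip_width: -0.0
finger_force: 0.0
clock: 5.8
position: [0.5891, 0.1809, 0.1365]
tool_rot: [-3.141, -0.001, -0.07]
force: [1.7, -0.6, 4.7]
grip_width: 0.0003
finger_force: 2.1
clock: 6.1
position: [0.5892, 0.181, 0.1327]
tool_rot: [-3.141, -0.001, -0.07]
force: [2.6, -0.0, 5.2]
grip_width: -0.0003
finger_force: 2.7
```

```bash
python3 -m jog '[[[0,0,2,0,0,0,0],[0,0,2,0,0,0,0],[0,0,0,0,0,0,0]]]';  python3 -m jog '[[[0,0,1,0,0,0,0],[0,0,1,0,0,0,0],[0,0,0,0,0,0,0]]]'
```

```text
clock: 6.4
position: [0.5891, 0.181, 0.1287]
tool_rot: [-3.141, -0.001, -0.07]
force: [2.5, -0.3, 5.4]
grip_width: -0.0001
finger_force: 3.2
clock: 6.7
position: [0.5895, 0.181, 0.128]
tool_rot: [-3.141, -0.002, -0.07]
force: [-2.7, -1.8, 26.5]
grip_width: 0.0002
finger_force: 13.2
```

Fully down at 26 N. Now I'll push back.

```bash
python3 -m jog '[[[-3,0,0,0,0,0,0],[-4,0,0,0,0,0,0],[-4,0,0,0,0,0,0],[-4,0,0,0,0,0,0],[0,0,0,0,0,0,0]]]'; python3 look.py e | grep -E "^\[|horn|pad"
```

```text
clock: 7.2
position: [0.5746, 0.1819, 0.1281]
tool_rot: [-3.141, -0.003, -0.07]
force: [-0.3, -3.6, 25.5]
grip_width: 0.0001
finger_force: 12.5
[0.5746 0.1819 0.1281] [-3.141e+00 -3.000e-03 -7.000e-02] [-0.3 -3.6 25.5] 7.2
wrist sink_release_pad [([0.5384, 0.2583, 0.0005], 0.4)]
wrist sink_jaw_horn [([0.5451, 0.1803, 0.0747], 0.79)]
scene sink_release_pad [([0.7037, -0.1682, 0.0172], 0.73), ([0.5735, 0.1774, 0.0527], 0.57)]
scene sink_jaw_horn [([0.5399, 0.1798, 0.0778], 0.94)]
side sink_release_pad [([0.5765, 0.1825, 0.0539], 0.54)]
side sink_jaw_horn [([0.5453, 0.1827, 0.0721], 0.65)]
```

```bash
python3 -m jog '[[[-6,0,0,0,0,0,0],[-6,0,0,0,0,0,0],[-6,0,0,0,0,0,0],[-6,0,0,0,0,0,0],[-6,0,0,0,0,0,0]]]'; python3 -m jog '[[[-6,0,0,0,0,0,0],[-6,0,0,0,0,0,0],[-6,0,0,0,0,0,0],[-4,0,0,0,0,0,0],[0,0,0,0,0,0,0]]]';python3 look.py f | grep -E "^\[|horn|pad"
```

```text
clock: 8.45
position: [0.5452, 0.1835, 0.1281]
tool_rot: [-3.141, -0.004, -0.071]
force: [3.5, -6.4, 26.8]
grip_width: 0.0001
finger_force: 13.3
clock: 8.95
position: [0.5226, 0.1849, 0.1279]
tool_rot: [3.141, -0.003, -0.071]
force: [-1.5, -7.0, 29.9]
grip_width: -0.0001
finger_force: 14.7
[0.5226 0.1849 0.1279] [ 3.141e+00 -3.000e-03 -7.100e-02] [-1.5 -7.  29.9] 8.95
wrist sink_release_pad []
wrist sink_jaw_horn [([0.4906, 0.1826, 0.0775], 0.92)]
scene sink_release_pad [([0.5203, 0.1818, 0.0551], 0.6), ([0.5915, 0.3541, -0.0014], 0.18)]
scene sink_jaw_horn [([0.4889, 0.1844, 0.0779], 0.64)]
side sink_release_pad [([0.5243, 0.1836, 0.0566], 0.65)]
side sink_jaw_horn [([0.4957, 0.1875, 0.0766], 0.56)]
```

```bash
python3 -m jog '[[[-5,0.5,0,0,0,0,0],[-5,0.3,0,0,0,0,0],[-4,0.3,0,0,0,0,0],[-3,0,0,0,0,0,0],[-3,0,0,0,0,0,0]]]'; python3 -m jog '[[[-3,0,0,0,0,0,0],[-3,0,0,0,0,0,0],[-2,0,0,0,0,0,0],[0,0,0,0,0,0,0]]]';python3 look.py g | grep -E "^\[|horn|pad"
```

```text
clock: 10.2
position: [0.5048, 0.1857, 0.1284]
tool_rot: [-3.139, -0.007, -0.071]
force: [16.9, -5.4, 22.4]
grip_width: 0.0003
finger_force: 11.7
clock: 10.6
position: [0.4981, 0.1869, 0.1289]
tool_rot: [-3.138, -0.01, -0.071]
force: [19.7, -2.9, 25.5]
grip_width: 0.0001
finger_force: 12.5
[0.4981 0.1869 0.1289] [-3.138 -0.01  -0.071] [19.7 -2.9 25.5] 10.6
wrist sink_release_pad [([0.5044, 0.1845, 0.0562], 0.7)]
wrist sink_jaw_horn [([0.4775, 0.1836, 0.074], 0.57)]
scene sink_release_pad [([0.5029, 0.1803, 0.054], 0.63)]
scene sink_jaw_horn [([0.4724, 0.1861, 0.08], 0.75), ([0.4275, 0.3826, 0.0009], 0.42)]
side sink_release_pad [([0.5052, 0.1856, 0.0593], 0.59)]
side sink_jaw_horn [([0.4792, 0.1856, 0.0726], 0.83)]
```

The jaw is against its stop: the horn has gone from 0.567 to 0.477, and Fx is up. I'll slide on to the horn so that lifting cannot drag the jaw forward.

```bash
python3 -m jog '[[[-3,0.3,0,0,0,0,0],[-3,0.3,0,0,0,0,0],[0,0,0,0,0,0,0]]]'; python3 -m jog '[[[-2,0,0,0,0,0,0],[-1,0,0,0,0,0,0],[0,0,0,0,0,0,0]]]'
```

```text
clock: 11.65
position: [0.4928, 0.1873, 0.1294]
tool_rot: [-3.136, -0.012, -0.071]
force: [21.4, -2.4, 30.3]
grip_width: 0.0001
finger_force: 14.6
clock: 11.95
position: [0.4914, 0.1874, 0.1301]
tool_rot: [-3.135, -0.015, -0.072]
force: [26.9, -5.1, 38.5]
grip_width: -0.0002
finger_force: 18.1
```

```bash
python3 -m jog '[[[-1,0,-1,0,0,0,0],[-1,0,0,0,0,0,0],[0,0,0,0,0,0,0]]]'; python3 look.py h | grep -E "^\[|horn|pad"
```

```text
clock: 12.25
position: [0.4891, 0.1876, 0.131]
tool_rot: [-3.135, -0.014, -0.072]
force: [25.8, -3.8, 38.7]
grip_width: 0.0003
finger_force: 17.8
[0.4891 0.1876 0.131 ] [-3.135 -0.014 -0.072] [25.8 -3.8 38.7] 12.25
wrist sink_release_pad [([0.4993, 0.1853, 0.0576], 0.66), ([0.6108, 0.1787, -0.0004], 0.31)]
wrist sink_jaw_horn [([0.5369, 0.2577, 0.0028], 0.75)]
scene sink_release_pad [([0.5008, 0.1846, 0.0584], 0.57)]
scene sink_jaw_horn [([0.4723, 0.1834, 0.0777], 0.76)]
side sink_release_pad [([0.5016, 0.1833, 0.0584], 0.58)]
side sink_jaw_horn [([0.4793, 0.1873, 0.0749], 0.59), ([0.7111, 0.1701, 0.0243], 0.35)]
```

View pics/h_wrist.png

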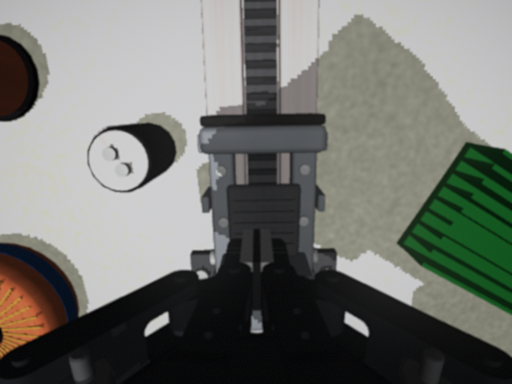

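```bash
python3 -m jog '[[[-1,0,-2,0,0,0,0],[-1,0,-2,0,0,0,0],[0,0,-2,0,0,0,0],[0,0,0,0,0,0,0]]]'
```

```text
clock: 13.4
position: [0.4857, 0.1875, 0.1348]
tool_rot: [-3.137, -0.01, -0.071]
force: [31.9, 0.9, -6.1]
grip_width: 0.0004
finger_force: 17.1
```

The push force is now on the horn, with the jaw at its stop. Next I'll lift away.

```bash
python3 -m jog '[[[0,0,-3,0,0,0,0],[0,0,-3,0,0,0,0],[2,0,-3,0,0,0,0],[2,0,-3,0,0,0,0],[0,0,-3,0,0,0,0]]]'; python3 -m jog '[[[0,0,-10,0,0,0,0],[0,0,-20,0,0,0,0],[0,0,-30,0,0,0,0],[0,0,-40,0,0,0,0],[0,0,0,0,0,0,0]]]'; python3 -m jog '[[[0,25,-20,0,0,0,0],[0,45,0,0,0,0,0],[0,45,0,0,0,0,0],[0,0,0,0,0,0,0],[0,0,0,0,0,0,0]]]'; python3 look.py i
```

```text
clock: 13.9
position: [0.4861, 0.1865, 0.1485]
tool_rot: [-3.14, -0.002, -0.07]
force: [11.2, 0.8, -8.9]
grip_width: -0.0003
finger_force: 5.9
clock: 14.4
position: [0.4859, 0.187, 0.2525]
tool_rot: [-3.139, -0.005, -0.07]
force: [0.3, -0.1, -1.3]
grip_width: -0.0002
finger_force: 0.0
clock: 14.9
position: [0.4766, 0.0709, 0.2683]
tool_rot: [3.142, 0.0, -0.072]
force: [-0.2, 1.3, 0.0]
grip_width: 0.0001
finger_force: 0.0
[0.4766 0.0709 0.2683] [ 3.142  0.    -0.072] [-0.2  1.3  0. ] 14.9
wrist sink_release_pad [([0.4947, 0.1863, 0.0614], 0.59)]
wrist sink_jaw_horn [([0.4735, 0.1848, 0.0743], 0.88)]
wrist heat_sink [([0.4564, 0.0111, 0.0001], 0.58)]
wrist sink_clamp [([0.6113, 0.1762, -0.0019], 0.85)]
scene sink_release_pad [([0.495, 0.1832, 0.0639], 0.54)]
scene sink_jaw_horn []
scene heat_sink [([0.2459, 0.2802, 0.0], 0.64), ([0.7068, 0.1717, 0.0194], 0.6)]
scene sink_clamp [([0.6077, 0.1761, -0.0002], 0.71)]
side sink_release_pad [([0.4945, 0.1864, 0.0617], 0.7), ([0.6713, 0.008, -0.0003], 0.51)]
side sink_jaw_horn [([0.4775, 0.1857, 0.0745], 0.57)]
side heat_sink [([0.4611, 0.0157, 0.0033], 0.95), ([0.7101, 0.167, 0.0251], 0.61)]
side sink_clamp [([0.6119, 0.1776, 0.0021], 0.55)]
```

View pics/i_wrist.png

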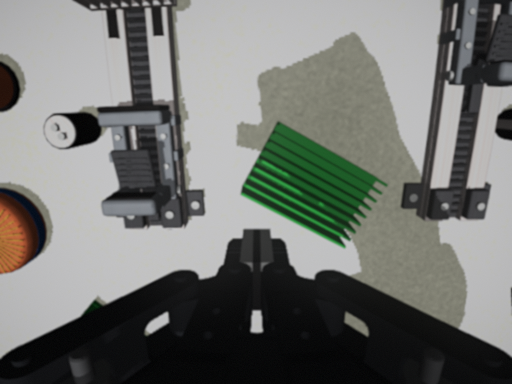

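View pics/i_side.png

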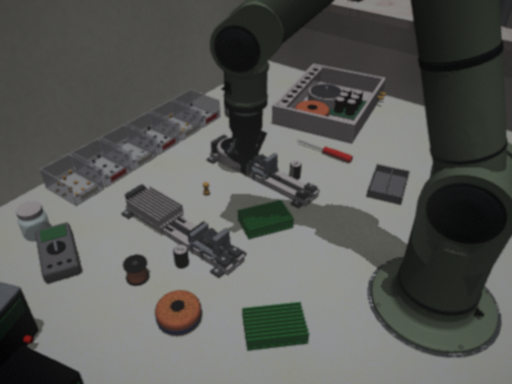

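The jaw's horn (138,203 in the wrist view) is at the end stop and the paddle is up, with its pad at z≈0.063. The heat sink and all the other things on the bench are where they were, and the arm is clear, so I'll hand it in.

```bash
python3 -c "
from workcell import bot
print(bot.job_done())"
```

```text
the job is handed in; nothing more can be done
None
```

The heat sink's clamp is open: its jaw is back at the end stop, the paddle is up and the arm is clear. The heat sink is where it lay, nothing else on the bench was touched, and the job is handed in at about 15 s of the 32 s allowed.

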